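Restock the dry cabinet and change its bayonet desiccant cartridge

TASK

First take the spent (orange) desiccant cartridge out of the bayonet port on top of the small white dry cabinet - push it in, turn it about a quarter turn anticlockwise, let it rise - and stand it upright in the grey tray. Then fit the fresh (blue) cartridge in the port: push it in against the spring, turn it about a quarter turn clockwise and let it spring back up so that it is locked. Also push every green slide box on the bench (before or after, as you like) through the sprung flap into the cabinet, so that the flap closes again; leave the vial, the lens mount and the tape roll alone.

Things in the scene. Friction and masses are not known exactly. Their poses are not given: they have to be found in the camera images.
- cabinet: fixed white dry cabinet, 230 (its x) x 140 (its y) x 150 mm high; origin at the centre of its underside; z up; clear window on its +y side, facing the robot. Hollow (walls 5 mm, a 45 degree chute under the hatch). Bayonet port on the -x half of its flat top (the robot's right), drop hatch in the +x half. Mind the lab's overhead shelf: underside 0.63 m above the bench, from 0.59 m ahead of the robot on
- hatch (a point): centre of the drop hatch, in the plane of the cabinet's top; axes as the cabinet's. The opening is 64 mm (cabinet x) by 112 mm (cabinet y), level, and closed by a flap 3 mm thick just below the top plane
- flap (a joint): blue sprung flap that fills the hatch, hinged along its +x long edge: 0 = closed, level; grows to 1.45 rad as its free edge swings down into the cabinet. A light spring (about 0.02 N m at 0, 0.03 N m at 1.45) shuts it; the weight of a slide box (about 1.8 N) opens it, and a box let go part of the way in drops through by itself
- port (a point): on the port's axis, in the plane of the cabinet's top; z up; its x axis is the line along which a cartridge's bar and lugs must lie (either way round) to go in or out (about 5 degrees play). Port: collar 90 mm across, rim 43 mm above the cabinet's top, inner ledges with undersides 38 mm above it and a 49 mm round mouth with two lug slots
- port_lock (a point): where the underside of a locked cartridge lies (10 mm above the cabinet's top); its x axis is the line of a locked bar: 80 degrees clockwise, seen from above, of point port's x (6 degrees play, solid stops beyond). A 4 mm tooth bars the way to it: while turning, the underside must be under 5 mm (aim at 3) above the cabinet's top
- plunger (a joint): brass spring plunger in the port that pushes the cartridge up: 0 = fully up (its face 18 mm above the cabinet's top), grows downward to 0.018 m; about 0.008 when a cartridge is locked, 0.013 to 0.018 when pushed in far enough to turn. Spring 1.8 N at 0 plus 0.6 N per mm: about 11 N at 0.015
- spent_cartridge: spent cartridge, orange: canister 44 mm wide, 36 mm high; two steel lugs along its x (68 mm over both, 14 wide, 22 to 28 mm up); black grip bar on top, 56 mm long (x), 14 thick (y), 48 to 78 mm above the underside; 0.18 kg. Origin: centre of underside, z up; symmetric by half turns. Starts locked in the port. There keep fingertips 50 mm or more above its underside to clear the collar
- fresh_cartridge: fresh desiccant cartridge, blue, otherwise the same as the spent one; starts standing on the bench
- tray: fixed grey open tray, 100 x 100 mm outside, rim 14 mm high, walls and floor about 4 mm; origin at the centre of its underside
- slide_box_1: green slide box lying flat, full of slides: 36 mm wide (its x, from -17 to +19), 84 mm long (its y), 30 mm high, about 0.18 kg; origin at the centre of its underside. Grasp across the 36 mm. Two or three of the three slide boxes are present
- slide_box_2: second green slide box, the same; may be absent
- slide_box_3: third green slide box, the same; may be absent
- near_vial: bystander: amber vial with a white cap, 27 mm in diameter, 60 mm tall; origin at the centre of its underside
- near_lens: bystander: black ring lens mount on a short post, 32 x 32 x 66 mm; origin at the centre of its underside
- tape_roll: bystander: black roll of tape lying flat, 55 x 53 x 19 mm; origin at the centre of its underside

How it is judged (in metres and radians):
On the way, in this order (a step that is already met when the one before it is completed fails the run):
1. the spent cartridge stands upright in the tray, at rest (horizontal distance between spent_cartridge and tray below 0.045 m and angle between spent_cartridge's own z axis and vertical below 0.2 rad and height (world z) of spent_cartridge below 0.012 m and linear speed of spent_cartridge below 0.02 m/s), for 0.2 s.
2. the fresh cartridge is pushed in against the spring, in the port (horizontal distance between fresh_cartridge and port below 0.006 m and value of joint plunger above 0.0115 m), for 0.05 s.
3. the fresh cartridge is locked: turned and sprung back up under the ledges (horizontal distance between fresh_cartridge and port below 0.006 m and angle between fresh_cartridge's own z axis and vertical below 0.12 rad and angle between the x axis of fresh_cartridge and the x axis of port, either way round above 1.2 rad and z of fresh_cartridge in the frame of port between 0.007 and 0.013 m and value of joint plunger between 0.0055 and 0.011 m), for 0.2 s.
At the end, for the whole second after the job is handed in: spent cartridge upright in the tray; fresh one locked in the port (within 6 mm of its axis, bar over 69 deg from the slot line, underside 7 to 13 mm above the cabinet top, plunger 5.5 to 11 mm); every slide box present inside the cabinet; flap under 0.12 rad; all at rest (all of step 1 and all of step 3 and x of slide_box_1 in the frame of cabinet between -0.115 and 0.115 m and y of slide_box_1 in the frame of cabinet between -0.08 and 0.08 m and z of slide_box_1 in the frame of cabinet between 0.005 and 0.13 m and linear speed of each of slide_box_1, slide_box_2, slide_box_3 below 0.03 m/s and x of slide_box_2 in the frame of cabinet between -0.115 and 0.115 m and y of slide_box_2 in the frame of cabinet between -0.08 and 0.08 m and z of slide_box_2 in the frame of cabinet between 0.005 and 0.13 m and x of slide_box_3 in the frame of cabinet between -0.115 and 0.115 m and y of slide_box_3 in the frame of cabinet between -0.08 and 0.08 m and z of slide_box_3 in the frame of cabinet between 0.005 and 0.13 m and value of joint flap below 0.12 rad and linear speed of fresh_cartridge below 0.02 m/s); the robot touches nothing.
It fails at once if a bystander (vial, lens mount or tape roll) is moved more than 4 cm or tipped over (distance of any of near_vial, near_lens, tape_roll from where it was at the start of the episode above 0.04 m or angle between any of near_vial, near_lens's own z axis and vertical above 0.6 rad).
Of slide_box_1, slide_box_2, slide_box_3 only 2 to 3 are there at a start; the rules pass over those that are not, and their reading is None.
At some moment in a run one of slide_box_1, slide_box_2, slide_box_3 may be knocked a few centimetres aside while the robot is not near it.
It also fails if it takes over 208 s, if anything falls off the work surface, if the arm or the gripper's body presses on something with over 40 N, if the wrist force passes 120 N, or if a joint passes its speed limit or range.

ROBOT

A 6-joint arm with a two-finger parallel gripper is mounted at the origin on a cart in front of the work surface, level with it; the furniture and walls round the work are solid. World frame = base frame: x ahead of the robot, y to its left, z up, the work surface at z = 0. Lengths are in mm, angles in rad, forces in N, time in s.
With the tool pointing down it reaches from about 325 to 875 mm from the base axis. Payload 4.4 kg.
Tool frame: the origin (TCP) lies on the centre line of the jaws, within the pads' length; the fingertips stand ahead of it and the grasp point (between the pads) lies 6 mm ahead of it (ctrl.tcp_to_tips is the z of the fingertips in the tool frame, in mm); z points along the fingers, y is the line along which they close (so a half turn about z gives the same grasp; the last joint's range is limited). The gripper opens to 85 mm and grips with 20 to 120 N. Pads are 22 mm wide; open, the fingers measure 114 mm over their backs; the gripper's body (76 mm by 85 mm) begins 54 mm behind the grasp point. The pads swing forward as they close: fully open they stand 13 mm farther back than shut.
Start: joints at [0.964, 0.207, 1.542, -0, 1.393, -0.15], TCP at [253.63, 516.042, 256.282] pointing down, gripper open.
Joint ranges: [-2.73, 2.73], [-0.86, 2.22], [0.23, 2.46], [-1.11, 4.25], [0.08, 2.63], [-2.82, 2.82]. Speed limits (rad/s): [2.79, 2.79, 3.14, 3.14, 3.14, 3.14].

INTERFACE

Orientations are given as a 3x3 rotation matrix whose columns are the frame's x, y, z axes.
In Python, from plant import ctrl, sensors, optics gives the robot as it stands. Calls block until the motion is done:
- ctrl.move_ptp(position, orientation): joint-space move of the TCP to a pose.
- ctrl.move_l(position, rot=None, vel=150, threshold=None): straight line of the TCP; rot=None keeps the orientation; vel is the mean speed in mm/s. With threshold (N) it stops when the force on the tool has changed by that much, and returns True; else False.
- ctrl.set_joints(angles): joint-space move.
- ctrl.gripper_to(opening, force=None): finger opening in mm; force is the grip in N (None keeps the last); returns when the fingers have stopped.
- ctrl.hold(seconds).
- ctrl.solve_ik(position, orientation): joint angles nearest the present ones, or None.
- sensors.read_state(): the state.
- optics.grab_frame(name): name is "scene" or "side" or "wrist"; returns (picture, depth): 480x640x3 uint8, red, green, blue; 480x640 float32, mm along the optical axis (not along the pixel's ray), 0 where there is no reading.
- optics.camera_params(name): a dict with "mtx" (3x3 intrinsics, pixels), "R" (3x3) and "t" (3): a world point X has camera coordinates R X + t; the wrist camera has in their place "T_tool_cam" (4x4, takes a point from camera to tool coordinates, whose origin is the TCP and whose axes are the flange's). Camera axes: x right, y down, z forward; pixel columns grow to the right and rows downward; lengths in mm; the calibration is good to about 2 mm. The wrist camera is an equidistant fisheye: a pixel r from the principal point sees the ray r / f radians off the axis. A picture is of the moment at which its call begins: read the wrist's pose just before it. camera_params takes no time and is no camera call.
A pose or a line that the arm cannot do raises ctrl.MotionError and nothing moves.
- ctrl.finish_job(): hands the job in; it is judged then, once.
The state is a dict: "t": time; "q": joint angles; "qvel": joint speeds; "tau": joint torques, N m; "eef_pos": TCP position; "eef_rot": TCP orientation; "force": force on the tool from outside, world axes, zero at the start; "wrist_torque": the same for the moment, N m; "grip_width": finger opening in mm; "grasp_force": force on a finger pad.
Only numpy, scipy, OpenCV 4.12 (cv2) and the standard library are available. Lean on these libraries where they do the work, as an engineer would, in place of code of your own. Each camera call takes 0.05 s, during which the arm holds its last target. There are 200 camera calls.

## Working session

There is one attempt and no reset: what is moved stays moved. The work goes in short steps, each a Python script; the robot and the scene stay as the last script left them, time stands still between calls to the robot, and variables do not carry over. Pictures are saved under pics/ and viewed, at most 14 in all, crops included, and the job is handed in when it is done.

```bash
ls; mkdir -p pics
python3 - <<'E'
from plant import ctrl, sensors, optics
import cv2,numpy as np
for n in("scene","side"):
    p,d=optics.grab_frame(n); cv2.imwrite(f"pics/{n}0.png",p[:,:,::-1]); np.savez(f"pics/{n}0.npz",p=p,d=d)
    print(n,{k:np.round(v,3).tolist() for k,v in optics.camera_params(n).items()})
print({k:np.round(v,3).tolist() for k,v in optics.camera_params("wrist").items()},ctrl.tcp_to_tips)
print(sensors.read_state())
E
```

```text
pics
scene {'mtx': [[597.742, 0.0, 322.348], [0.0, 597.742, 230.175], [0.0, 0.0, 1.0]], 'R': [[0.622, -0.783, -0.015], [-0.602, -0.466, -0.648], [0.5, 0.412, -0.761]], 't': [-363.34, 445.516, 859.263]}
side {'mtx': [[596.263, 0.0, 309.078], [0.0, 596.263, 227.349], [0.0, 0.0, 1.0]], 'R': [[0.862, -0.507, 0.013], [-0.301, -0.533, -0.791], [0.407, 0.678, -0.612]], 't': [-528.135, 293.18, 1225.022]}
{'mtx': [[371.648, 0.0, 322.12], [0.0, 371.648, 240.382], [0.0, 0.0, 1.0]], 'T_tool_cam': [[0.001, -0.949, -0.316, 81.381], [1.0, 0.001, -0.0, 0.617], [0.0, -0.316, 0.949, -117.131], [0.0, 0.0, 0.0, 1.0]]} 25.0
{'t': 0.1, 'q': array([ 9.63478254e-01,  2.07364048e-01,  1.54282704e+00,  3.48715556e-05,
        1.39351227e+00, -1.50508461e-01]), 'qvel': array([ 9.16963833e-04, -2.76323796e-03, -1.77378224e-03,  9.94248060e-05,
       -9.91799967e-05,  8.05407150e-04]), 'tau': array([-2.16061085e-04, -3.84095407e+01, -2.92550111e+01, -1.09588636e-04,
        4.90592618e-03,  9.22089498e-07]), 'eef_pos': array([253.26125176, 515.50789956, 255.21764876]), 'eef_rot': array([[-8.97461357e-01,  4.41091366e-01, -1.23269571e-03],
       [ 4.41092949e-01,  8.97459789e-01, -1.71368169e-03],
       [ 3.50404639e-04, -2.08169648e-03, -9.99997772e-01]]), 'force': array([-0.31270396, -0.24614981, -0.42827413]), 'wrist_torque': array([-0.0048119 ,  0.00320167,  0.00220246]), 'grasp_force': 0.0, 'grip_width': 85.58027798571774}
```

View pics/scene0.png

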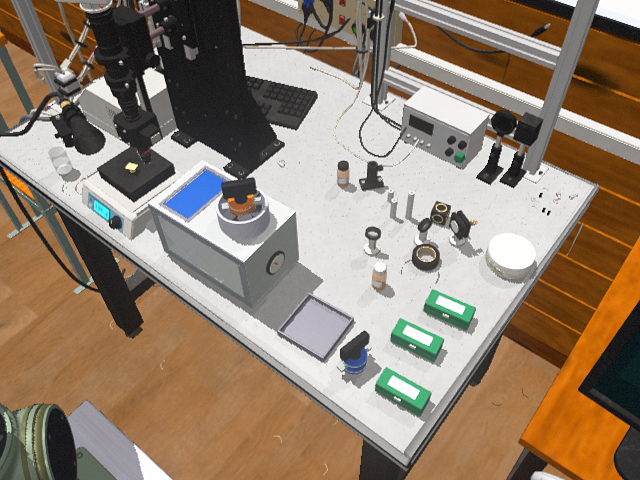

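View pics/side0.png

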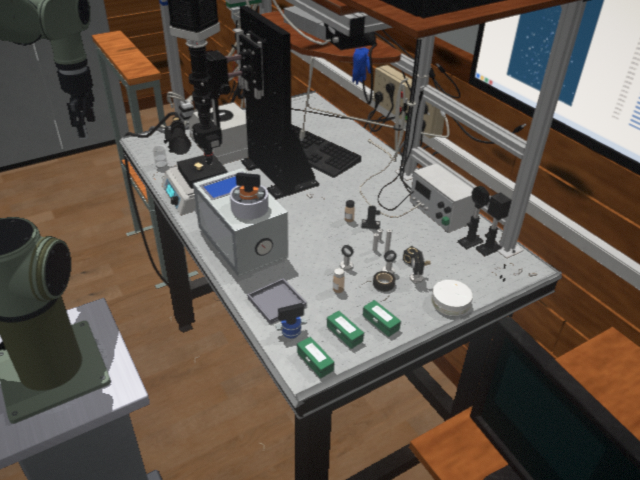

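The scene view shows the cabinet with the blue hatch (193,193) and the port holding the orange cartridge (240,200). The tray is at (317,326), the fresh cartridge at (354,355), and three green boxes at (449,308), (417,339) and (403,390). The side view agrees: cabinet port (250,195), tray (277,300), fresh cartridge (291,322), boxes (315,355), (345,327), (381,317).

```bash
cat > h.py <<'E'
from plant import ctrl, sensors, optics
import cv2, numpy as np
def rays(n, uv, pose=None):
    """pixel(s) -> camera centre, world directions (z_cam=1 scaling for pinhole)"""
    P=optics.camera_params(n); K=P["mtx"]; uv=np.atleast_2d(uv).astype(float)
    xy=(uv-K[:2,2])/np.array([K[0,0],K[1,1]])
    if n=="wrist":
        r=np.linalg.norm(xy,axis=1)+1e-12
        d=np.c_[xy*(np.sin(r)/r)[:,None],np.cos(r)]
        T=P["T_tool_cam"]; p,R=pose
        return p+R@T[:3,3], d@(R@T[:3,:3]).T
    d=np.c_[xy,np.ones(len(xy))]
    return -P["R"].T@P["t"], d@P["R"]
def onplane(n,uv,z,pose=None):
    c,d=rays(n,uv,pose); return c+d*((z-c[2])/d[:,2])[:,None]
def cloud(n,d,pose=None):
    v,u=np.mgrid[:480,:640]; c,r=rays(n,np.c_[u.ravel(),v.ravel()],pose)
    if n=="wrist":
        P=optics.camera_params(n); ax=pose[1]@P["T_tool_cam"][:3,2]; r=r/(r@ax)[:,None]
    X=c+r*d.reshape(-1,1); X[d.ravel()==0]=np.nan
    return X.reshape(480,640,3)
def mask(p,lo,hi,smin=110,vmin=40):
    h=cv2.cvtColor(p,cv2.COLOR_RGB2HSV); return cv2.inRange(h,(lo,smin,vmin),(hi,255,255))
def blobs(m,amin=80):
    k,l,s,c=cv2.connectedComponentsWithStats(m); return [l==i for i in range(1,k) if s[i,4]>amin]
def rect(xy):
    """centre, (long,short), angle in deg of long axis"""
    (c,(w,h),a)=cv2.minAreaRect(np.asarray(xy,np.float32))
    if w<h: w,h,a=h,w,a+90
    return np.round(c,1),np.round((w,h),1),round((a+90)%180-90,1)
def snap(name):
    s=sensors.read_state(); pose=(s["eef_pos"],s["eef_rot"])
    p,d=optics.grab_frame(name); return p,d,pose
def down(a):
    """tool down, closing line (tool y) at angle a deg in world"""
    a=np.radians(a); y=np.array([np.cos(a),np.sin(a),0]); z=np.array([0,0,-1.]); return np.c_[np.cross(y,z),y,z]
E
python3 - <<'E'
from h import *
for n in("scene","side"):
    f=np.load(f"pics/{n}0.npz"); p,d=f["p"],f["d"]; X=cloud(n,d); print(n)
    for nm,lo,hi in(("green",60,90),("blue",100,125),("orange",4,18)):
        for b in blobs(mask(p,lo,hi,130,50),80 if nm!="orange" else 40):
            Q=X[b]; z=np.nanmedian(Q[:,2]); 
            if not(-5<z<300) or Q[0,0]>1200: continue
            cy=np.argwhere(b).mean(0)[::-1].round()
            zt={"green":30,"blue":150,"orange":190}[nm]
            T=Q[abs(Q[:,2]-zt)<5][:,:2] if nm!="blue" else Q[:,:2]
            print(nm,cy,b.sum(),"zmed",z.round(1),"ctr",np.nanmedian(Q,0).round(1),rect(T) if len(T)>20 else "")
            if nm=="blue" and z>120: print("  ray rect",rect(onplane(n,np.argwhere(b)[:,::-1],148.5)[:,:2]))
    g=(X[...,0]>200)&(X[...,0]<900)&(abs(X[...,1])<700)
    hv=cv2.cvtColor(p,cv2.COLOR_RGB2HSV)
    blk=(hv[...,2]<70)&g
    for z0,nm in((238,"spent bar"),(78,"fresh bar")):
        for b in blobs((blk&(abs(X[...,2]-z0)<6)).astype(np.uint8),25): print(nm,z0,np.argwhere(b).mean(0)[::-1].round(),b.sum(),rect(X[b][:,:2]))
    for z0,nm in((150,"cab top"),(193,"rim"),(14,"tray rim")):
        for b in blobs(((abs(X[...,2]-z0)<3)&g).astype(np.uint8),150): print(nm,np.argwhere(b).mean(0)[::-1].round(),b.sum(),rect(X[b][:,:2]))
E
```

```text
scene
green [451. 307.] 464 zmed 29.6 ctr [ 659.7 -234.8   29.6] (array([ 662.6, -230.9]), array([83.2, 37.6]), -82.9)
green [418. 337.] 518 zmed 29.5 ctr [ 570.4 -221.2   29.5] (array([ 573.9, -218.5]), array([83. , 37.9]), -82.5)
green [404. 389.] 635 zmed 29.5 ctr [ 474.8 -255.6   29.5] (array([ 477.7, -252.5]), array([83.1, 36. ]), -83.9)
blue [196. 194.] 1340 zmed 149.1 ctr [508.3 233.9 149.1] (array([521.5, 210. ]), array([128.2,  98.3]), -72.2)
  ray rect (array([511.9, 234.1]), array([108. ,  59.6]), 2.1)
blue [358. 359.] 146 zmed 35.5 ctr [ 471.  -166.6   35.5] (array([ 472.1, -165.5]), array([40.2, 19.7]), -11.8)
orange [241. 203.] 201 zmed 203.5 ctr [507.2 109.1 203.5] 
orange [242. 211.] 73 zmed 192.9 ctr [500.4 103.7 192.9] (array([506.2, 106.8]), array([41.1, 14.7]), -38.7)
spent bar 238 [204.  69.] 398 (array([709.9, 419. ]), array([242.2,  24.3]), -84.8)
spent bar 238 [148. 106.] 30 (array([564.6, 398.5]), array([11.1,  7.8]), -6.6)
spent bar 238 [132. 116.] 97 (array([526.6, 399.4]), array([30.4, 19.7]), -28.2)
spent bar 238 [238. 188.] 191 (array([511.5, 113.5]), ar
[... 1894 characters left out ...]
. 156.] 80 (array([711.1, 429. ]), array([154.9,   9.9]), 89.4)
fresh bar 78 [302. 165.] 48 (array([783.2, 331.6]), array([46.3,  8.7]), -1.5)
fresh bar 78 [186. 179.] 41 (array([467.1, 439.7]), array([111.2,   6.9]), 89.5)
fresh bar 78 [286. 173.] 67 (array([715.9, 319.5]), array([54.6, 36.3]), -44.3)
fresh bar 78 [291. 309.] 156 (array([ 474.5, -155.4]), array([55.5, 18.6]), -10.2)
fresh bar 78 [529. 413.] 521 (array([ 719.1, -589.1]), array([221.5,  15.1]), 88.9)
cab top [234. 202.] 1427 (array([513.3, 173.5]), array([238. , 146.1]), -87.6)
cab top [540. 389.] 295 (array([ 718.9, -589.6]), array([220.5,  13.5]), 89.0)
rim [244. 199.] 231 (array([498. , 111.5]), array([88.9, 56.4]), -70.6)
```

Run:
```python
from h import *
for pos,angs in(((511,113,330),(52,132,-128,-48)),((511,113,240),(52,132,-128,-48)),((473,-156,150),(80,-100)),((512,233,190),(92.4,-87.6)),((477,-252,40),(6,-174)),((662,-231,40),(7,-173)),((662,-231,200),(7,-173))):
    for a in angs:
        q=ctrl.solve_ik(np.array(pos,float),down(a)); print(pos,a,None if q is None else np.round(q,2))
ctrl.move_ptp(np.array([511,113,330.]),down(52))
p,d,pose=snap("wrist"); np.savez("pics/w0.npz",p=p,d=d,a=pose[0],R=pose[1]); cv2.imwrite("pics/w0.png",p[:,:,::-1])
X=cloud("wrist",d,pose); near=np.hypot(X[...,0]-511,X[...,1]-113)<60
v=cv2.cvtColor(p,cv2.COLOR_RGB2HSV)[...,2]
for z0 in(238,193):
    m=near&(abs(X[...,2]-z0)<4); print(z0,m.sum(),rect(X[m][:,:2]),np.median(X[m],0).round(1))
    if z0==193:
        Q=X[m][:,:2]; r=np.hypot(*(Q-[511.5,113.5]).T); Q=Q[(r>24)&(r<50)]
        (c,rad)=cv2.minEnclosingCircle(Q.astype(np.float32)); print(c,rad)
m=(abs(X[...,2]-150)<3)&(abs(X[...,0]-512)<85)&(abs(X[...,1]-173)<130);print("top",rect(X[m][:,:2]))
print(pose[0],sensors.read_state()["t"])
```

```text
(511, 113, 330) 52 [ 0.05  0.05  1.57 -0.    1.53 -0.86]
(511, 113, 330) 132 [ 0.05  0.05  1.57 -0.    1.53 -2.25]
(511, 113, 330) -128 [ 0.05  0.05  1.57 -0.    1.53  2.29]
(511, 113, 330) -48 [ 0.05  0.05  1.57 -0.    1.53  0.89]
(511, 113, 240) 52 [ 0.05  0.11  1.69 -0.    1.34 -0.86]
(511, 113, 240) 132 [ 0.05  0.11  1.69 -0.    1.34 -2.25]
(511, 113, 240) -128 [ 0.05  0.11  1.69 -0.    1.34  2.29]
(511, 113, 240) -48 [ 0.05  0.11  1.69 -0.    1.34  0.89]
(473, -156, 150) 80 [-0.49  0.16  1.83 -0.    1.15 -1.89]
(473, -156, 150) -100 [-0.49  0.16  1.83 -0.    1.15  1.25]
(512, 233, 190) 92.4 [ 0.27  0.24  1.64 -0.    1.26 -1.34]
(512, 233, 190) -87.6 [ 0.27  0.24  1.64 -0.    1.26  1.8 ]
(477, -252, 40) 6 [-0.65  0.41  1.78 -0.    0.95 -0.75]
(477, -252, 40) -174 [-0.65  0.41  1.78 -0.    0.95  2.39]
(662, -231, 40) 7 [-0.46  0.69  1.34 -0.    1.12 -0.58]
(662, -231, 40) -173 [-0.46  0.69  1.34 -0.    1.12  2.56]
(662, -231, 200) 7 [-0.46  0.51  1.25 -0.    1.38 -0.58]
(662, -231, 200) -173 [-0.46  0.51  1.25 -0.    1.38  2.56]
238 109 (array([514.3, 121.2]), array([52.2, 13.7]), -37.8) [494.8 134.9 239.4]
193 5837 (array([514.9, 119.8]), array([89. , 88.5]), 52.7) [510.2 123.9 192.5]
(515.4410400390625, 119.11734008789062) 45.17424392700195
top (array([512.8, 174.4]), array([230.6, 142.9]), -87.7)
[510.69009878 113.87029104 329.76410435] 1.9167
```

View pics/w0.png

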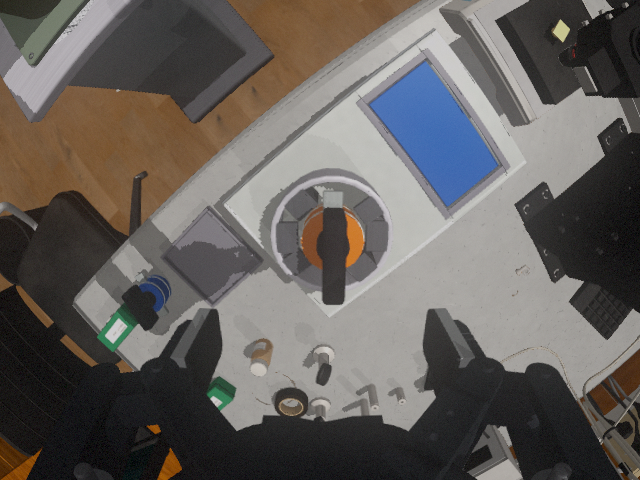

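The wrist view shows the port and bar at (332,232) and the hatch at (435,130). Its rim estimate differs from the scene view by several mm, because part of the rim is hidden in the scene view. I'll take a second wrist view turned half a turn so the hand-eye offset cancels.

Run:
```python
from h import *
def ana(n,p,d,pose=None):
    X=cloud(n,d,pose); r=np.hypot(X[...,0]-513,X[...,1]-116)
    m=(r<40)&(X[...,2]>228)&(X[...,2]<250); zt=np.median(X[m][:,2])
    print(n,"bar",m.sum(),zt.round(1),rect(X[m][:,:2]), "ray",rect(onplane(n,np.argwhere(m)[:,::-1],238,pose)[:,:2]) if zt>234 else "")
    m=(r<60)&(abs(X[...,2]-193)<5); Q=X[m][:,:2]; 
    # algebraic fit on outer edge: extreme points per angle
    c=np.array([513.,116.])
    for _ in range(5):
        a=np.arctan2(*(Q-c).T[::-1]); R=np.hypot(*(Q-c).T); k=np.floor((a+np.pi)/(np.pi/36)).astype(int)
        E=np.array([Q[k==i][R[k==i].argmax()] for i in np.unique(k)]); rr=np.hypot(*(E-c).T); E=E[(rr>41)&(rr<50)]
        s=np.linalg.lstsq(np.c_[2*E,np.ones(len(E))],(E**2).sum(1),rcond=None)[0]; c=s[:2]
    print("   rim",c.round(1),"R",np.sqrt(s[2]+c@c).round(1),len(E))
    m=(abs(X[...,2]-150)<3)&(abs(X[...,0]-512)<85)&(abs(X[...,1]-173)<130);print("   top",rect(X[m][:,:2]))
    b=[b for b in blobs(mask(p,100,125,130,50),300) if abs(np.nanmedian(X[b][:,2])-150)<6]
    if b: print("   flap",rect(onplane(n,np.argwhere(b[0])[:,::-1],148.5,pose)[:,:2]))
for n in("scene","side"):
    f=np.load(f"pics/{n}0.npz"); ana(n,f["p"],f["d"])
ctrl.hold(.3)
for a in(52,-38,-128):
    ctrl.move_ptp(np.array([513,116,330.]),down(a)); ctrl.hold(.4)
    p,d,pose=snap("wrist"); print(a,pose[0].round(1)); ana("wrist",p,d,pose)
```

```text
scene bar 431 242.4 (array([515.4, 117.7]), array([55.5, 19.1]), -39.0) ray (array([514.2, 116.3]), array([55.9, 30.7]), -39.1)
   rim [514.6 117. ] R 44.2 56
   top (array([512.2, 173. ]), array([233.6, 144. ]), -87.6)
   flap (array([511.9, 234.1]), array([108. ,  59.6]), 2.1)
side bar 242 240.8 (array([515.8, 118. ]), array([56.4, 19.8]), -36.1) ray (array([514.8, 116.5]), array([56.7, 46.1]), -29.3)
   rim [515.  116.3] R 44.1 56
   top (array([513.5, 173.6]), array([238. , 146.4]), -87.8)
   flap (array([502.9, 239. ]), array([87. , 55.1]), 3.5)
52 [513.  115.9 330. ]
wrist bar 2177 244.6 (array([515.3, 119.8]), array([55.7, 13.9]), -38.2) ray (array([515.8, 119.5]), array([60.5, 14.1]), -38.2)
   rim [515.6 119.6] R 44.6 69
   top (array([512.9, 174.3]), array([230.8, 143.2]), -87.8)
   flap (array([511.2, 233.9]), array([108.2,  59.8]), 2.3)
-38 [513. 116. 330.]
wrist bar 2682 244.3 (array([516.5, 119.9]), array([56., 14.]), -38.1) ray (array([516.7, 120.1]), array([56.9, 18.6]), -38.0)
   rim [516.2 119.4] R 44.6 72
   top (array([512.8, 174. ]), array([230.6, 142.8]), -87.7)
   flap (array([511.5, 233.7]), array([108. ,  59.7]), 2.2)
-128 [513. 116. 330.]
wrist bar 2169 244.5 (array([516.5, 118.9]), array([55.6, 14. ]), -37.9) ray (array([516.1, 119.4]), array([60.3, 14.2]), -37.7)
   rim [516.1 119.2] R 44.6 68
   top (array([512.7, 174.2]), array([231. , 142.6]), -87.8)
   flap (array([511.1, 233.6]), array([108. ,  59.5]), 1.9)
```

Run:
```python
from h import *
f=np.load("pics/scene0.npz"); X=cloud("scene",f["d"]); m=(np.hypot(X[...,0]-473,X[...,1]+156)<45)&(X[...,2]>40)
print("fresh z pct",np.percentile(X[m][:,2],[50,80,95,99]).round(1))
C=np.array([516,119.4])
ctrl.gripper_to(50,60)
ctrl.move_l(np.array([*C,239.]),down(-128)); s=sensors.read_state(); print(s["eef_pos"].round(1),s["force"].round(1))
ctrl.gripper_to(5,70); ctrl.hold(.3); s=sensors.read_state(); print(s["grip_width"],s["grasp_force"],s["eef_pos"].round(1),s["force"].round(1),s["wrist_torque"].round(2))
```

```text
fresh z pct [74.7 77.7 79.5 80.1]
[516.6 119.4 239.8] [-0.6 -0.1  0.4]
12.859037367124222 69.57952380180359 [516.6 119.4 239.4] [2.2 0.2 2. ] [-0.05 -0.34 -0.01]
```

Run:
```python
from h import *
C=sensors.read_state()["eef_pos"][:2]
for z in(237,235,234,233,232,231):
    ctrl.move_l(np.array([*C,z]),down(-128),vel=20); ctrl.hold(.15); s=sensors.read_state(); print(z,s["eef_pos"].round(1),s["force"].round(1),s["wrist_torque"].round(2),s["grip_width"].round(1))
    if s["force"][2]>25: break
```

```text
Traceback (most recent call last):
AttributeError: 'float' object has no attribute 'round'
```

```bash
cat >> h.py <<'E'
def st(tag=""):
    s=sensors.read_state(); print(tag,"t%.1f"%s["t"],"p",s["eef_pos"].round(1),"F",s["force"].round(1),"M",s["wrist_torque"].round(2),"w %.1f g %.0f q6 %.2f"%(s["grip_width"],s["grasp_force"],s["q"][5])); return s
E
python3 - <<'E'
from h import *
C=np.array([516.3,119.4])
for z in(236,235,234,233,232,231):
    ctrl.move_l(np.array([*C,z]),down(-128),vel=20); ctrl.hold(.15); s=st(z)
    if s["force"][2]>25: break
E
```

```text
236 t9.3 p [516.7 119.4 236.3] F [ 2.4 -0.5  3.5] M [-0.08 -0.42  0.01] w 13.1 g 70 q6 2.30
235 t9.7 p [516.6 119.4 235.2] F [ 3.1 -0.6  3.9] M [-0.12 -0.52  0.01] w 13.1 g 70 q6 2.30
234 t10.1 p [516.6 119.4 234.2] F [4.1 0.1 4.8] M [-0.11 -0.75  0.05] w 12.8 g 70 q6 2.30
233 t10.5 p [516.6 119.4 233.3] F [ 3.  -0.2  5.7] M [-0.18 -0.64 -0.03] w 12.5 g 70 q6 2.30
232 t10.9 p [516.6 119.4 232.4] F [4.  0.1 6.1] M [-0.13 -0.56  0.  ] w 12.6 g 70 q6 2.30
231 t11.3 p [516.6 119.4 231.5] F [ 3.2 -0.4  6.3] M [-0.15 -0.57  0.05] w 13.1 g 70 q6 2.30
```

Run:
```python
from h import *
C=np.array([516.3,119.4])
for z in(229.5,228,227,226,225,224,223,222):
    ctrl.move_l(np.array([*C,z]),down(-128),vel=20); ctrl.hold(.15); s=st(z)
    if s["force"][2]>14: break
p,d,pose=snap("scene"); cv2.imwrite("pics/s1.png",cv2.resize(p[120:300,140:380,::-1],None,fx=3,fy=3))
```

```text
229.5 t11.7 p [516.6 119.4 230.2] F [ 1.5 -0.9  6.7] M [-0.15 -0.44  0.01] w 13.0 g 70 q6 2.30
228 t12.1 p [516.6 119.4 228.9] F [ 1.2 -0.4  7. ] M [-0.19 -0.45 -0.02] w 12.8 g 71 q6 2.30
227 t12.5 p [516.6 119.4 228. ] F [ 2.3 -0.5  8.3] M [-0.16 -0.33 -0.  ] w 12.7 g 71 q6 2.30
226 t12.9 p [516.7 119.4 227.2] F [ 0.9 -0.9  9.3] M [-0.16 -0.34 -0.02] w 12.5 g 71 q6 2.30
225 t13.3 p [516.7 119.4 226.3] F [ 0.9 -0.8  9.3] M [-0.19 -0.24 -0.03] w 12.7 g 71 q6 2.30
224 t13.7 p [516.7 119.4 225.4] F [ 1.2 -1.   9.3] M [-0.18 -0.24  0.01] w 12.4 g 71 q6 2.30
223 t14.1 p [516.7 119.4 224.6] F [ 0.5  0.3 10.2] M [-0.21 -0.14 -0.01] w 12.8 g 71 q6 2.30
222 t14.5 p [516.8 119.4 224.6] F [-0.6 -1.2 16.3] M [-0.21  0.16 -0.01] w 12.4 g 72 q6 2.30
```

View pics/s1.png

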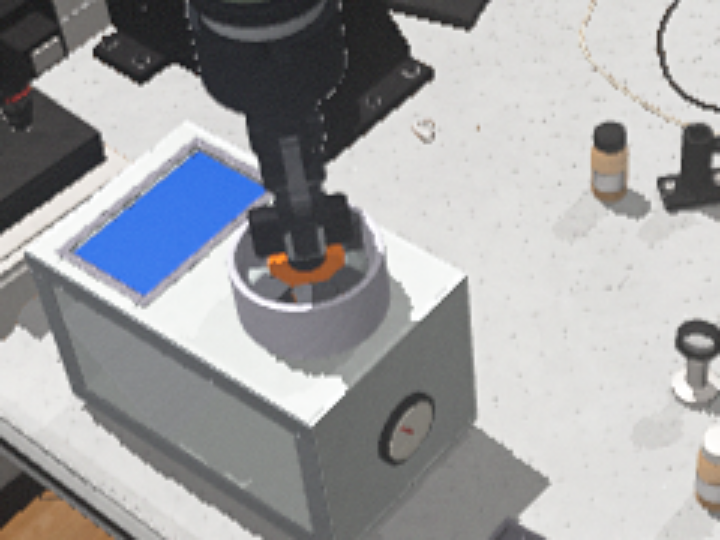

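The fingers hold the bar. It bottomed at TCP z≈224.6, so I'll back off 2.5 mm and turn anticlockwise.

Run:
```python
from h import *
C=np.array([516.3,119.4])
ctrl.move_l(np.array([*C,226.]),down(-128),vel=20); st("b")
for a in np.arange(-118,-47,10):
    ctrl.move_l(np.array([*C,226.]),down(a)); ctrl.hold(.1); s=st(a)
    if abs(s["wrist_torque"][2])>1.5 or np.hypot(*s["force"][:2])>25: print("STOP");break
```

```text
b t14.9 p [516.7 119.4 227.3] F [ 1.6 -0.9  8.4] M [-0.16 -0.36  0.05] w 12.8 g 71 q6 2.30
-118 t15.4 p [516.2 118.6 227.2] F [ 0.7 -2.3  9.9] M [-0.5  -0.03 -0.73] w 13.1 g 71 q6 2.13
-108 t15.8 p [517.  118.  227.2] F [ 2.2 -2.9  8.5] M [-0.73 -0.38 -3.2 ] w 12.6 g 143 q6 1.96
STOP
```

Run:
```python
from h import *
f=np.load("pics/w0.npz"); cv2.imwrite("pics/w0c.png",cv2.resize(f["p"][150:320,240:430,::-1],None,fx=3.5,fy=3.5,interpolation=cv2.INTER_CUBIC))
C=np.array([516.3,119.4])
for a in(-118,-128):
    ctrl.move_l(np.array([*C,226.]),down(a)); ctrl.hold(.1); st(a)
```

```text
-118 t16.2 p [516.6 118.3 227. ] F [-0.1 -3.1  9.8] M [-0.7  -0.36 -0.57] w 13.1 g 81 q6 2.12
-128 t16.6 p [516.6 119.1 227.1] F [ 1.5 -1.   8.4] M [-0.43 -0.33 -0.06] w 12.5 g 79 q6 2.30
```

View pics/w0c.png

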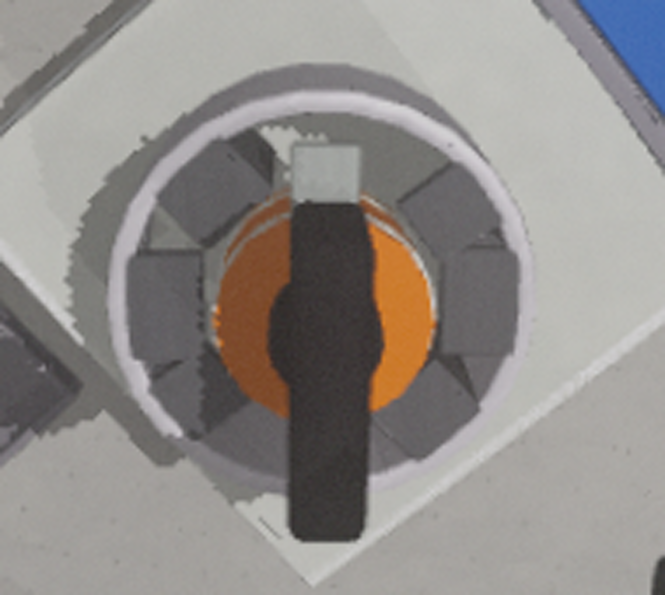

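The crop shows the steel lug at (325,172) lying openly in the gap between the ledges. The bar also stood about 16 mm up. So the spent cartridge already sits on the slot line, unlocked, and it should lift straight out. I'll lift it with a force guard.

Run:
```python
from h import *
C=np.array([516.3,119.4])
r=ctrl.move_l(np.array([*C,242.]),down(-128),vel=40); ctrl.hold(.2); st("up")
r=ctrl.move_l(np.array([*C,262.]),down(-128),vel=40,threshold=8); print(r); ctrl.hold(.2); st("up2")
```

```text
up t17.4 p [515.4 119.4 241. ] F [ 0.8 -0.8  0.5] M [-0.12 -0.09  0.  ] w 12.6 g 78 q6 2.30
False
up2 t18.2 p [516.1 119.4 261.6] F [ 0.2 -0.2 -1.3] M [-0.01  0.02  0.04] w 13.1 g 77 q6 2.30
```

Run:
```python
from h import *
ctrl.move_l(np.array([516,119.4,300]),vel=100)
ctrl.move_ptp(np.array([491,-58,300.]),down(-128)); ctrl.move_l(np.array([491,-58,100.]),vel=120); ctrl.hold(.2)
print(ctrl.move_l(np.array([491,-58,76.]),vel=25,threshold=4)); s=st("down")
ctrl.gripper_to(45); ctrl.hold(.2); ctrl.move_l(np.array([491,-58,190.]),vel=120); st("away")
for n in("scene","side"):
    p,d,_=snap(n); np.savez(f"pics/{n}1.npz",p=p,d=d); cv2.imwrite(f"pics/{n}1.png",p[:,:,::-1])
    X=cloud(n,d); m=(np.hypot(X[...,0]-491,X[...,1]+58)<45)&(X[...,2]>60)&(X[...,2]<95); print(n,rect(X[m][:,:2]),np.percentile(X[m][:,2],90))
# look at empty port
C=np.array([516,119.4])
ctrl.move_l(np.array([491,-58,300.]))
for a in(-128,52):
    ctrl.move_ptp(np.array([*C,330]),down(a)); ctrl.hold(.4); p,d,pose=snap("wrist"); np.savez(f"pics/port{a}.npz",p=p,d=d,a=pose[0],R=pose[1])
    uv=np.argwhere(np.hypot(*(onplane("wrist",np.stack(np.meshgrid(range(640),range(480)),-1).reshape(-1,2),188,pose)[:,:2]-C).T).reshape(480,640)<48)
    (v0,u0),(v1,u1)=uv.min(0),uv.max(0); cv2.imwrite(f"pics/port{a}.png",cv2.resize(p[v0:v1,u0:u1,::-1],None,fx=3.5,fy=3.5,interpolation=cv2.INTER_CUBIC)); print(a,u0,v0,u1,v1)
```

```text
True
down t22.3 p [490.7 -57.8  78.7] F [-0.2  0.5  3.8] M [ 0.05  0.07 -0.02] w 13.1 g 78 q6 1.94
away t24.0 p [490.3 -57.8 189.1] F [ 0.1 -1.   0.8] M [-0.01 -0.04  0.03] w 45.0 g 0 q6 1.94
scene (array([489.3, -58.1]), array([56.3, 16.6]), -38.3) 82.86298031565408
side (array([490.5, -57.5]), array([55.9, 23.9]), -42.2) 84.51759285773744
-128 257 169 387 293
52 257 169 386 292
```

View pics/port-128.png

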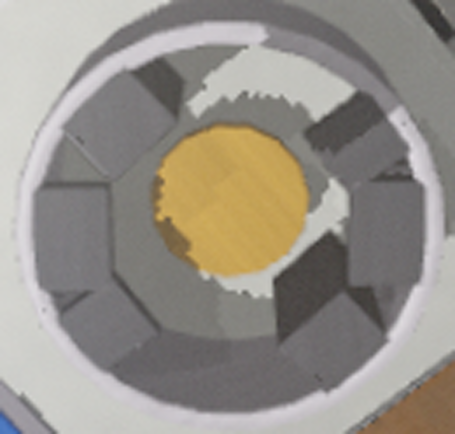

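View pics/scene1.png

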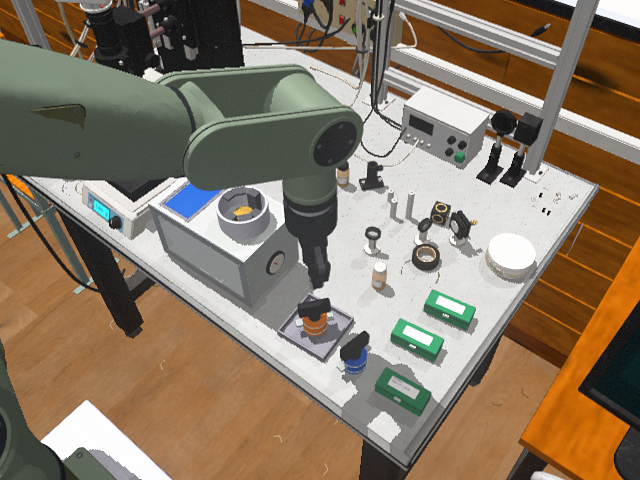

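The spent cartridge stands in the tray at (314,320). The close-up of the empty port shows three ledge blocks on each side and two slots, top and bottom, in line with the old bar. Next I'll measure the slot direction.

Run:
```python
from h import *
C=np.array([516,119.4])
for a in(-128,52):
    f=np.load(f"pics/port{a}.npz"); X=cloud("wrist",f["d"],(f["a"],f["R"]))
    e=X[...,:2]-C; r=np.hypot(e[...,0],e[...,1]); th=np.degrees(np.arctan2(e[...,1],e[...,0]))
    m=(r>26)&(r<37); print(a,"z hist",np.histogram(X[m][:,2],bins=range(140,205,5)))
    for r0,r1 in((26,31),(31,37)):
        m=(r>r0)&(r<r1); print(r0,[(int(t),int(np.median(X[m&(abs(th-t)<2.5)][:,2])) if (m&(abs(th-t)<2.5)).sum()>3 else None) for t in range(-178,180,5)])
```

```text
-128 z hist (array([   0,  910,  425,   36,   26,   32,   33,   38,   52,   82, 2323,
          0]), array([140, 145, 150, 155, 160, 165, 170, 175, 180, 185, 190, 195, 200]))
26 [(-178, 192), (-173, 192), (-168, 192), (-163, 192), (-158, 182), (-153, 173), (-148, 189), (-143, 190), (-138, 191), (-133, 191), (-128, 192), (-123, 192), (-118, 192), (-113, 344), (-108, 348), (-103, 350), (-98, 359), (-93, 382), (-88, 385), (-83, 399), (-78, 401), (-73, 401), (-68, 149), (-63, 149), (-58, 149), (-53, 149), (-48, 149), (-43, 149), (-38, 149), (-33, 149), (-28, 149), (-23, 149), (-18, 167), (-13, 191), (-8, 192), (-3, 400), (2, 401), (7, 392), (12, 384), (17, 379), (22, 357), (27, 354), (32, 394), (37, 319), (42, 192), (47, 192), (52, 192), (57, 192), (62, 192), (67, 192), (72, 192), (77, 192), (82, 192), (87, 192), (92, 192), (97, 192), (102, 191), (107, 149), (112, 149), (117, 149), (122, 149), (127, 149), (132, 149), (137, 149), (142, 149), (147, 149), (152, 149), (157, 149), (162, 149), (167, 164), (172, 191), (177, 192)]
31 [(-178, 192), (-173, 192), (-168, 192), (-163, 192), (-158, 19
[... 1989 characters left out ...]
(-118, 192), (-113, 192), (-108, 192), (-103, 192), (-98, 192), (-93, 192), (-88, 192), (-83, 191), (-78, 151), (-73, 149), (-68, 149), (-63, 149), (-58, 149), (-53, 149), (-48, 149), (-43, 149), (-38, 149), (-33, 149), (-28, 149), (-23, 149), (-18, 149), (-13, 192), (-8, 192), (-3, 192), (2, 192), (7, 192), (12, 192), (17, 192), (22, 184), (27, None), (32, 192), (37, 192), (42, 192), (47, 192), (52, 192), (57, 193), (62, 327), (67, 331), (72, 359), (77, 353), (82, 375), (87, 378), (92, 192), (97, 191), (102, 191), (107, 149), (112, 149), (117, 149), (122, 149), (127, 149), (132, 149), (137, 149), (142, 149), (147, 149), (152, 149), (157, 149), (162, 149), (167, 173), (172, 192), (177, 192)]
```

Run:
```python
from h import *
ctrl.move_ptp(np.array([474,-156,220.]),down(80)); ctrl.gripper_to(45,80); ctrl.hold(.3)
p,d,pose=snap("wrist"); X=cloud("wrist",d,pose)
m=(np.hypot(X[...,0]-474,X[...,1]+156)<40)&(X[...,2]>70)&(X[...,2]<95); c,wh,ang=rect(X[m][:,:2]); print(c,wh,ang,np.median(X[m][:,2]))
assert abs(c[0]-474)<6 and abs(c[1]+156)<6 and abs(ang+10)<4
R=down(ang+90); ctrl.move_ptp(np.array([*c,140.]),R); ctrl.move_l(np.array([*c,77.]),R,vel=60); st("at")
ctrl.gripper_to(5,80); ctrl.hold(.3); st("grip")
ctrl.move_l(np.array([*c,150.]),vel=80); ctrl.hold(.2); st("lift")
ctrl.move_l(np.array([*c,310.]),vel=150)
ctrl.move_ptp(np.array([516,119.4,310.]),down(49)); ctrl.hold(.3); st("above")
p,d,pose=snap("wrist"); X=cloud("wrist",d,pose); cv2.imwrite("pics/held.png",p[:,:,::-1])
m=(np.hypot(X[...,0]-516,X[...,1]-119)<45)&(X[...,2]>255)&(X[...,2]<300);hv=cv2.cvtColor(p,cv2.COLOR_RGB2HSV)
mb=m&(mask(p,100,125,130,50)>0); print(mb.sum(),rect(X[mb][:,:2]) if mb.sum()>20 else "",m.sum())
p,d,_=snap("scene"); X=cloud("scene",d); m=(mask(p,100,125,130,50)>0)&(np.hypot(X[...,0]-516,X[...,1]-119)<45)&(X[...,2]>200); print("can",m.sum(),np.nanmedian(X[m],0).round(1),X[m][:,2].min(),X[m][:,2].max())
cv2.imwrite("pics/s2.png",cv2.resize(p[60:300,100:420,::-1],None,fx=2.2,fy=2.2))
```

```text
[ 475.2 -154. ] [55.8 14.2] -11.2 77.25988657064238
at t32.6 p [ 475.6 -154.2   77.4] F [-0.4 -0.1  0.6] M [ 0.01 -0.02 -0.01] w 44.8 g 0 q6 -1.86
grip t33.3 p [ 475.6 -154.2   77.5] F [-0.6  0.1  5. ] M [ 0.07  0.08 -0.01] w 12.7 g 79 q6 -1.86
lift t34.6 p [ 474.8 -153.8  149.4] F [ 0.3 -0.6 -0.7] M [-0.02  0.03 -0.01] w 12.9 g 78 q6 -1.86
above t37.2 p [516.2 118.5 310. ] F [-0.3  0.8 -1.2] M [0.02 0.03 0.01] w 12.6 g 78 q6 -0.79
1695 (array([508.6, 125.6]), array([43.1, 31.2]), 48.5) 4344
can 391 [504.8 106.5 267. ] 237.7675552440628 285.6794673407961
```

View pics/s2.png

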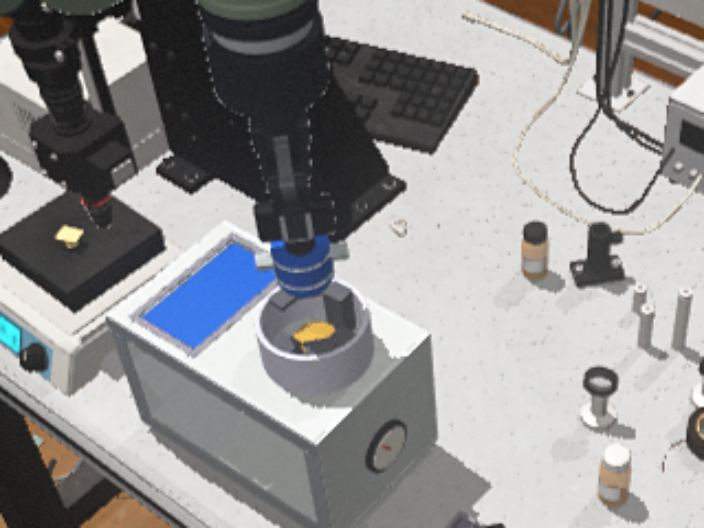

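The fresh cartridge hangs upright over the port in the crop (302,270), with its lugs along the slot line. I'll lower it under force watch.

Run:
```python
from h import *
C=np.array([516.,119.4]); R=down(49)
ctrl.move_l(np.array([*C,278.]),R,vel=60)
for z in(265,258,252,248,245,242,239,236,233,231,229,228):
    r=ctrl.move_l(np.array([*C,z]),R,vel=30,threshold=12); ctrl.hold(.1); s=st(z)
    if r or s["force"][2]>14 or np.hypot(*s["force"][:2])>12: print("STOP"); break
```

```text
265 t38.7 p [516.2 119.4 265.2] F [-0.1 -0.5 -0.8] M [ 0.05 -0.    0.03] w 12.7 g 78 q6 -0.79
258 t39.1 p [516.  119.4 258. ] F [ 0.5  0.3 -1.4] M [ 0.02 -0.04  0.07] w 12.8 g 78 q6 -0.79
252 t39.6 p [516.  119.4 252. ] F [ 0.4  0.4 -1.2] M [-0.01 -0.01 -0.02] w 12.3 g 78 q6 -0.79
248 t40.0 p [516.  119.4 247.9] F [ 1.1 -0.2 -0.8] M [-0.    0.03  0.  ] w 12.5 g 78 q6 -0.79
245 t40.3 p [516.3 119.4 245.4] F [ 0.5 -0.8 -0.2] M [ 0.1  -0.18  0.05] w 12.5 g 78 q6 -0.79
242 t40.7 p [516.4 119.4 242.4] F [0.8 0.1 1.8] M [ 0.06 -0.26  0.05] w 12.5 g 79 q6 -0.79
239 t41.0 p [516.3 119.4 239.4] F [1.6 0.2 3.5] M [ 0.09 -0.26 -0.01] w 12.7 g 79 q6 -0.79
236 t41.4 p [516.4 119.4 236.6] F [1.2 0.3 4.4] M [ 0.07 -0.13 -0.01] w 12.3 g 79 q6 -0.79
233 t41.7 p [516.4 119.4 234. ] F [-0.1 -1.   6.5] M [-0.    0.01 -0.07] w 13.0 g 79 q6 -0.79
231 t42.1 p [516.4 119.4 232.2] F [-0.1 -0.4  7.7] M [ 0.    0.08 -0.03] w 12.8 g 79 q6 -0.79
229 t42.4 p [516.4 119.4 230.5] F [-1.  -0.7  8.9] M [ 0.05  0.14 -0.02] w 12.4 g 80 q6 -0.79
228 t42.8 p [516.5 119.4 229.6] F [-1.2 -0.1  8.5] M [-0.07  0.21 -0.03] w 12.8 g 80 q6 -0.79
```

Run:
```python
from h import *
C=np.array([516.,119.4])
for a in(39,29,19,9,-1,-11,-21,-28,-33):
    ctrl.move_l(np.array([*C,227.5]),down(a)); ctrl.hold(.1); s=st(a)
    if abs(s["wrist_torque"][2])>1.2 or np.hypot(*s["force"][:2])>20: print("STOP"); break
```

```text
39 t43.2 p [516.8 119.5 229.3] F [-0.4 -0.5  9.6] M [ 0.01  0.16 -0.09] w 12.5 g 80 q6 -0.62
29 t43.6 p [516.9 119.4 229.3] F [0.1 0.5 8. ] M [-0.07  0.08 -0.06] w 12.4 g 80 q6 -0.44
19 t44.0 p [517.1 119.4 229.4] F [-0.4 -0.3  8.6] M [-0.03 -0.03 -0.1 ] w 12.7 g 80 q6 -0.27
9 t44.5 p [517.1 119.4 229.4] F [ 0.3 -0.2  9.8] M [-0.11 -0.03 -0.06] w 12.6 g 80 q6 -0.09
-1 t44.9 p [517.2 119.3 229.5] F [ 0.2 -0.1  8.7] M [-0.06 -0.07 -0.09] w 12.4 g 80 q6 0.08
-11 t45.3 p [517.1 119.3 229.5] F [0.3 0.5 9.2] M [-0.08 -0.08 -0.09] w 12.3 g 80 q6 0.26
-21 t45.8 p [517.1 119.3 229.5] F [ 0.2 -0.5  9.6] M [-0.1   0.03 -0.12] w 12.7 g 80 q6 0.43
-28 t46.1 p [517.2 119.3 229.5] F [-0.  -0.5  8.8] M [-0.14  0.01 -0.08] w 12.3 g 80 q6 0.55
-33 t46.5 p [517.1 119.3 229.5] F [ 0.3 -0.4  9.9] M [-0.16 -0.05 -0.06] w 12.4 g 80 q6 0.64
```

Run:
```python
from h import *
C=np.array([516.,119.4]); hit=None
for a in range(-35,-52,-2):
    ctrl.move_l(np.array([*C,227.5]),down(a)); ctrl.hold(.1); s=st(a)
    if abs(s["wrist_torque"][2])>.6: hit=a; print("HIT"); break
```

```text
-35 t46.8 p [517.1 119.3 229.5] F [ 0.2 -0.5  9.3] M [-0.24 -0.02 -0.07] w 13.0 g 80 q6 0.67
-37 t47.2 p [517.1 119.3 229.5] F [-0.2 -0.2  9.7] M [-0.17  0.04 -0.01] w 12.7 g 80 q6 0.71
-39 t47.5 p [517.2 119.3 229.5] F [ 0.6 -1.   9.8] M [-0.17 -0.   -0.1 ] w 12.6 g 80 q6 0.74
-41 t47.9 p [517.2 119.3 229.5] F [0.5 0.4 9.7] M [-0.14  0.02 -0.07] w 12.7 g 80 q6 0.78
-43 t48.2 p [517.2 119.3 229.5] F [ 0.7 -1.   9.2] M [-0.16 -0.03 -0.03] w 12.7 g 80 q6 0.81
-45 t48.6 p [517.2 119.2 229.5] F [ 0.5 -0.6  8.9] M [-0.2  -0.   -0.03] w 12.8 g 80 q6 0.85
-47 t48.9 p [517.1 119.2 229.4] F [ 0.4  0.2 10.2] M [-0.17  0.01 -0.08] w 12.8 g 80 q6 0.88
-49 t49.3 p [517.  119.5 229.5] F [-0.3  0.3  9.3] M [-0.12  0.06  0.07] w 12.7 g 80 q6 0.92
-51 t49.6 p [516.9 119.7 229.5] F [-0.2  0.5  9.6] M [-0.04  0.06  0.58] w 12.4 g 80 q6 0.95
```

Run:
```python
from h import *
C=np.array([516.,119.4])
ctrl.move_l(np.array([*C,227.5]),down(-45)); ctrl.move_l(np.array([*C,227.5]),down(-36)); ctrl.hold(.1); st("back")
for z in(231,233,235,236,237,238):
    ctrl.move_l(np.array([*C,z]),down(-36),vel=20); ctrl.hold(.15); s=st(z)
    if s["force"][2]<-6: print("ledge"); break
```

```text
back t50.3 p [516.9 119.6 229.5] F [-0.1  0.   9.7] M [-0.01  0.11  0.06] w 12.9 g 80 q6 0.69
231 t50.8 p [516.9 119.6 232.6] F [-0.3 -0.5  8.9] M [ 0.01 -0.1   0.03] w 12.4 g 79 q6 0.69
233 t51.2 p [516.9 119.6 234.3] F [1.1 0.3 6.5] M [-0.04 -0.18  0.04] w 12.3 g 79 q6 0.69
235 t51.6 p [516.9 119.6 236.1] F [0.4 0.4 5.7] M [-0.   -0.27  0.01] w 12.4 g 79 q6 0.69
236 t52.0 p [516.9 119.6 236.9] F [1.6 0.2 5. ] M [ 0.06 -0.37  0.05] w 12.4 g 79 q6 0.69
237 t52.4 p [516.7 119.5 237.4] F [4.6 0.3 3.6] M [ 0.08 -0.84 -0.04] w 12.6 g 79 q6 0.69
238 t52.8 p [516.7 119.6 237.4] F [ 6.4  1.4 -0.6] M [ 0.13 -1.29 -0.04] w 12.6 g 79 q6 0.69
```

Run:
```python
from h import *
C=np.array([516.3,119.5]); a0=-36
for a in(-32,-29,-26,-23,-20):
    ctrl.move_l(np.array([*C,236.]),down(a)); ctrl.hold(.1); s=st(a)
    if abs(s["wrist_torque"][2])>.5: print("tooth"); break
ctrl.move_l(np.array([*C,236.]),down(a-7)); ctrl.hold(.2); st("final")
```

```text
-32 t53.1 p [516.3 119.4 236.1] F [2.5 0.8 3.4] M [ 0.06 -0.54 -0.05] w 12.6 g 80 q6 0.62
-29 t53.5 p [516.3 119.4 236.1] F [2.4 1.2 4.9] M [ 0.07 -0.47 -1.3 ] w 12.8 g 82 q6 0.57
tooth
final t53.9 p [516.  119.4 236.1] F [2.  0.5 6.3] M [-0.07 -0.42  0.01] w 12.7 g 80 q6 0.69
```

Run:
```python
from h import *
C=np.array([516.1,119.4])
ctrl.move_l(np.array([*C,236.]),down(-38)); ctrl.move_l(np.array([*C,236.8]),down(-38),vel=20); ctrl.hold(.2); st()
ctrl.gripper_to(40); ctrl.hold(.2); ctrl.move_l(np.array([*C,330.]),vel=100); ctrl.hold(.3)
p,d,pose=snap("wrist"); X=cloud("wrist",d,pose); r=np.hypot(X[...,0]-516,X[...,1]-119.4)
m=(r<36)&(X[...,2]>225)&(X[...,2]<260); print(rect(X[m][:,:2]),np.median(X[m][:,2]))
cv2.imwrite("pics/lock.png",cv2.resize(p[140:320,230:430,::-1],None,fx=3,fy=3,interpolation=cv2.INTER_CUBIC))
for n in("scene",):
    p,d,_=snap(n); X=cloud(n,d)
    for b in blobs(mask(p,60,90,130,50)):
        Q=X[b]; T=Q[abs(Q[:,2]-30)<5][:,:2]
        if len(T)>50: print("green",np.argwhere(b).mean(0)[::-1].round(),rect(T))
```

```text
t54.6 p [515.8 119.4 236.9] F [ 1.  -0.2  5.2] M [-0.04 -0.36  0.01] w 12.3 g 80 q6 0.73
(array([516.3, 120.3]), array([56. , 13.7]), 52.3) 237.23913940059947
green [457. 297.] (array([ 687.8, -229.4]), array([83.5, 36.3]), -81.1)
green [418. 337.] (array([ 573.6, -218.4]), array([83.1, 37. ]), -81.8)
green [405. 390.] (array([ 477.7, -254.2]), array([79.6, 36.6]), -84.0)
```

View pics/lock.png

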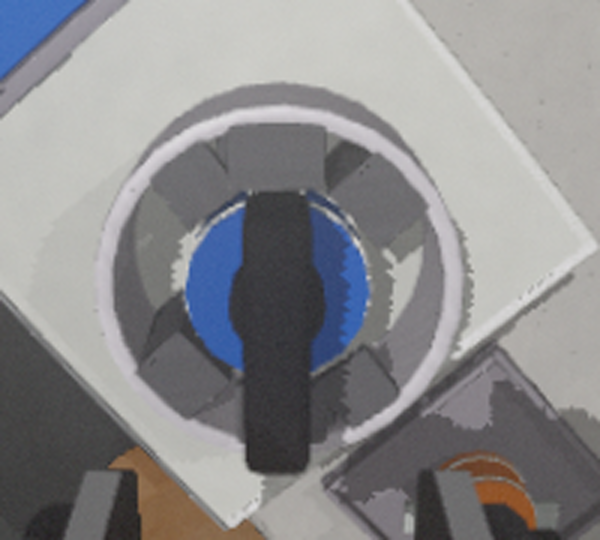

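The cartridge is locked: the bar top is at 237 mm, the bar points at 52°, and the lugs are under the ledges at (270,155). The far box has been knocked to (688,-229). Now the boxes.

```bash
cat > box.py <<'E'
from h import *
H=np.array([511.3,233.7])
def find(c,name="wrist"):
    p,d,pose=snap(name); X=cloud(name,d,pose)
    for b in blobs(mask(p,60,90,130,50)):
        Q=X[b]; Q=Q[abs(Q[:,2]-30)<6][:,:2]
        if len(Q)>100 and np.hypot(*(np.median(Q,0)-c))<50: return rect(Q)
def fetch(c):
    c=np.array(c,float)
    ctrl.gripper_to(62,60); ctrl.move_ptp(np.array([*c,200.]),down(7)); ctrl.hold(.3)
    c,wh,a=find(c); print("box",c,wh,a); assert abs(wh[0]-84)<5 and abs(wh[1]-37)<4
    R=down((a+90+90)%180-90)
    ctrl.move_l(np.array([*c,90.]),R,vel=120); ctrl.move_l(np.array([*c,37.]),R,vel=60)
    ctrl.gripper_to(25,60); ctrl.hold(.2); s=st("grip"); assert s["grasp_force"]>20
    ctrl.move_l(np.array([*c,120.]),vel=80); ctrl.hold(.1); st("lift")
    ctrl.move_l(np.array([min(c[0],540),-200,290.]),vel=180)
def drop():
    ctrl.move_ptp(np.array([*H,290.]),down(92.3)); ctrl.move_l(np.array([*H,192.]),down(92.3),vel=100); ctrl.hold(.2); s=st("pre"); assert s["grasp_force"]>20
    print(ctrl.move_l(np.array([*H,178.]),vel=25,threshold=8)); st("in")
    ctrl.gripper_to(52); ctrl.hold(.6); ctrl.move_l(np.array([*H,290.]),vel=150); ctrl.hold(.3); 
    p,d,pose=snap("wrist"); X=cloud("wrist",d,pose); cv2.imwrite("pics/hatch%d.png"%int(pose[0][0]*0+sensors.read_state()["t"]),p[:,:,::-1])
    m=(abs(X[...,0]-H[0])<45)&(abs(X[...,1]-H[1])<22); print("flap z",np.percentile(X[m][:,2],[2,50,98]).round(1)); st("done")
E
python3 -c "
from box import *
fetch((477.7,-253)); drop()"; ls pics
```

```text
held.png
lock.png
port-128.npz
port-128.png
port52.npz
port52.png
s1.png
s2.png
scene0.npz
scene0.png
scene1.npz
scene1.png
side0.npz
side0.png
side1.npz
side1.png
w0.npz
w0.png
w0c.pngTraceback (most recent call last):
  File "<string>", line 3, in <module>
    fetch((477.7,-253)); drop()
    ~~~~~^^^^^^^^^^^^^^
  File "box.py", line 11, in fetch
    c,wh,a=find(c); print("box",c,wh,a); assert abs(wh[0]-84)<5 and abs(wh[1]-37)<4
    ^^^^^^
TypeError: cannot unpack non-iterable NoneType object
```

Run:
```python
from h import *
p,d,pose=snap("wrist"); X=cloud("wrist",d,pose); cv2.imwrite("pics/wb.png",p[:,:,::-1]); print(pose[0])
hv=cv2.cvtColor(p,cv2.COLOR_RGB2HSV)
m=(abs(X[...,2]-30)<6)&(np.hypot(X[...,0]-477,X[...,1]+253)<45); print(m.sum(), np.median(hv[m],0) if m.any() else "", rect(X[m][:,:2]) if m.any() else "")
for b in blobs(mask(p,55,95,80,20)): print(np.argwhere(b).mean(0)[::-1].round(),b.sum(),np.nanmedian(X[b],0).round(1))
```

```text
[ 478.02262591 -252.56360929  200.23858949]
4451 [ 73. 106. 160.] (array([ 477.8, -251.4]), array([85.3, 38.5]), -84.3)
[442. 194.] 2625 [ 571.2 -213.9   29.6]
[323. 218.] 2837 [ 477.9 -245.7   29.6]
[549. 224.] 1746 [ 683.7 -223.7   29.6]
[480. 463.] 771 [ 721.9 -540.8   34.6]
```

View pics/wb.png

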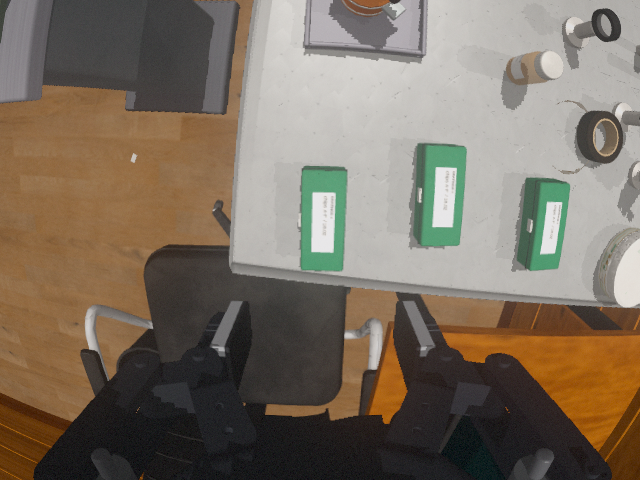

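The three boxes are clear at (323,218), (440,195) and (545,222). The green in this view is less saturated than my mask allowed, so I'll segment by height instead.

```bash
python3 - <<'E'
s=open("box.py").read()
i=s.index("    for b in blobs"); j=s.index("def fetch")
s=s[:i]+"    m=(abs(X[...,2]-30)<6)&(np.hypot(X[...,0]-c[0],X[...,1]-c[1])<52); return rect(X[m][:,:2])\n"+s[j:]
open("box.py","w").write(s)
E
python3 -c "
from box import *
fetch((477.8,-251.4)); drop()"
```

```text
box [ 478.5 -251.4] [85.4 37.1] -84.3
grip t62.4 p [ 479.1 -251.9   37.8] F [-0.4  0.6  5.6] M [0.03 0.13 0.04] w 34.5 g 62 q6 -0.74
lift t63.7 p [ 478.  -251.   119.2] F [-0.7 -0.6 -2.2] M [-0.05 -0.01  0.04] w 34.5 g 61 q6 -0.74
pre t67.7 p [511.8 233.9 192.9] F [ 1.  -0.  -1.6] M [-0.05 -0.01 -0.02] w 34.4 g 61 q6 -1.34
False
in t68.5 p [511.1 233.4 177.7] F [-0.1 -1.2 -2.3] M [-0.14  0.04 -0.  ] w 34.9 g 61 q6 -1.34
flap z [147.5 344.1 363.4]
done t70.6 p [511.1 233.6 289.3] F [0.1 1.1 0.1] M [-0.02 -0.04  0.03] w 51.9 g 0 q6 -1.34
```

```bash
cat >> box.py <<'E'
def flap():
    p,d,_=snap("scene"); X=cloud("scene",d); b=(mask(p,100,125,110,40)>0)&(abs(X[...,0]-511)<65)&(abs(X[...,1]-234)<40)&(X[...,2]>60)
    Q=X[b]; print("flap px",b.sum(),"z pct",np.percentile(Q[:,2],[2,50,98]).round(1) if b.any() else "")
E
python3 -c "
from box import *
flap(); fetch((573.6,-218.4)); flap(); drop()
fetch((687.8,-229.4)); flap(); drop(); ctrl.move_l(np.array([400,0,330.]),vel=200); flap()"
```

```text
flap px 1383 z pct [145.7 149.  152. ]
box [ 573.6 -217.2] [85.2 38.6] -81.9
grip t75.6 p [ 574.3 -217.6   37.9] F [0.3 0.7 5.5] M [-0.02  0.05  0.02] w 34.4 g 62 q6 -0.64
lift t76.9 p [ 573.  -216.9  119.1] F [ 0.3 -0.2 -2.9] M [ 0.03 -0.03 -0.02] w 34.7 g 62 q6 -0.64
flap px 1383 z pct [145.9 149.  152.2]
pre t81.0 p [511.8 233.9 192.8] F [-0.5 -0.8 -1.7] M [-0.01 -0.03  0.02] w 34.9 g 62 q6 -1.34
False
in t81.7 p [511.1 233.3 177.7] F [ 0.2 -0.7 -2. ] M [-0.16  0.05  0.01] w 34.5 g 62 q6 -1.34
flap z [147.5 344.1 363.5]
done t83.9 p [511.1 233.6 289.3] F [0.9 0.7 0.7] M [ 0.05 -0.05  0.01] w 51.7 g 0 q6 -1.34
box [ 688.2 -228.3] [85.6 37.7] -81.9
grip t89.0 p [ 689.  -228.6   38.1] F [ 0.3 -0.4  4.6] M [-0.01 -0.01  0.02] w 34.5 g 63 q6 -0.58
lift t90.3 p [ 687.6 -228.   118.8] F [ 0.1  0.7 -1.3] M [ 0.07 -0.01 -0.03] w 34.6 g 62 q6 -0.58
flap px 1381 z pct [145.9 149.1 152.1]
pre t94.7 p [511.8 233.8 192.9] F [ 0.3 -0.9 -1.3] M [0.02 0.01 0.03] w 34.9 g 62 q6 -1.34
False
in t95.4 p [511.1 233.3 177.8] F [-0.3 -0.3 -0.7] M [-0.16  0.03 -0.02] w 34.7 g 62 q6 -1.34
flap z [147.5 344.1 363.5]
done t97.5 p [511.1 233.6 289.3] F [-0.2 -0.1  0.5] M [-0.03 -0.04 -0.05] w 52.1 g 0 q6 -1.34
flap px 652 z pct [146.1 149.1 152.1]
```

Run:
```python
from box import *
ctrl.move_ptp(np.array([430.,-150,330]),down(7)); ctrl.hold(.5); flap()
p,d,_=snap("scene"); cv2.imwrite("pics/fin.png",p[:,:,::-1]); X=cloud("scene",d)
for c,z0,z1 in(((516,119.4),228,250),((491,-58),60,95)):
    m=(np.hypot(X[...,0]-c[0],X[...,1]-c[1])<36)&(X[...,2]>z0)&(X[...,2]<z1); print(m.sum(),rect(X[m][:,:2]) if m.any() else "",np.percentile(X[m][:,2],90) if m.any() else "")
st()
```

```text
flap px 1315 z pct [146.1 149.1 151.9]
233 (array([514.8, 117.6]), array([56.1, 14. ]), 52.3) 239.0876105632464
415 (array([488.8, -58.5]), array([55.9, 16.3]), -37.1) 82.64917609536876
 t100.8 p [ 430.  -150.   330.1] F [-0.6  0.9 -0.8] M [-0.04  0.09 -0.  ] w 51.9 g 0 q6 -0.65
```

View pics/fin.png

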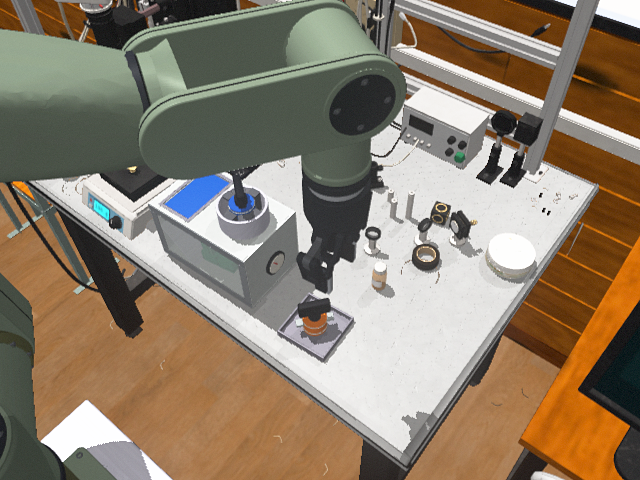

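The final view shows the fresh cartridge in the port (240,200), the spent one in the tray (315,320), and the flap level (200,193). The bench is clear of boxes and the bystanders are untouched.

```bash
python3 -c "
from plant import ctrl
print(ctrl.finish_job())"
```

```text
the job is handed in; nothing more can be done
None
```

The job is handed in, with no verdict returned: spent cartridge upright in the tray (it was already unlocked on the slot line, so it lifted straight out), fresh cartridge locked in the port, all three slide boxes dropped through the hatch, flap closed, bystanders not touched.

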